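Close the biscuit tin and hold it in the corner of the labelling jig

TASK

Put the steel lid on the open blue biscuit tin, and press the closed tin flat into the corner of the wooden labelling jig, one long side flush against the long fence and one end flush against the short fence. Finish while still holding it there, pushing it with a steady few newtons (about 5) against both fences at the same time so that a label can be stuck on; do not let go. Keep the tin upright all the time and leave the other things on the counter undisturbed.

Things in the scene. Friction and masses are not known exactly. Their poses are not given: they have to be found in the camera images.
- tin: Loose open rectangular biscuit tin, blue with white bands, 120 x 54 x 60 mm (x, y, z), walls 3 mm (mouth 114 x 48 mm), about 0.3 kg; a row of biscuits, fixed inside, reaches 43 mm above its underside. Origin: centre of its underside; x along its length, z up. Both ends are alike. Starts on the counter right or left of the jig.
- lid: Loose steel lid, 0.1 kg, lying right way up. Plug 110 x 44 x 10 mm (lowest 4 mm 106 x 40) goes into the tin's mouth, 2 mm room all round; flange 118 x 52 x 5 mm above it rests on the rim; wooden bar grip on top 44 (x) x 14 (y) x 18 mm, its top 33 mm above the origin. Origin: centre of the plug's underside; x lengthwise, z up. Fully on: 50 mm above the tin's origin, x along the tin's x, either way.
- jig: Fixed wooden board of the labelling jig, 210 x 145 x 12 mm (x, y, z), bolted to the counter; waxed and slippery, as are the fences (friction about 0.2). Origin: centre of its underside, x along the long fence, towards the short fence; z up. Two aluminium fences at right angles form a corner at its +x, +y corner (a small gap is left between them).
- fence_long: Fixed aluminium fence along the board's x, 145 x 16 mm, 18 mm tall above the board's top (its top is 30 mm above the counter). Its pose is that of jig (same origin and axes): the face that the tin's long side must press on is the plane y = +50 mm, from x = -75 to x = +70 mm, and looks to -y.
- fence_short: Fixed aluminium fence along the board's y, 16 x 60 mm, 18 mm tall above the board's top. Its pose is that of jig (same origin and axes): the face that the tin's end must press on is the plane x = +85 mm, from y = -20 to y = +40 mm, and looks to -x.
- jig_seat (a point): Point on the board's top (12 mm above the counter) where the tin's origin lies when the tin touches both fences: 25 mm in x and 23 mm in y from the jig's origin. Axes as the jig's; the tin's x must lie along its x, either way round.
- onion: Bystander, not to be moved: loose brown onion, 82 x 83 x 94 mm. Origin: centre of its underside at the start.
- lemon: Bystander, not to be moved: loose yellow lemon, 78 x 55 x 56 mm. Origin: centre of its underside at the start.
- tomato: Bystander, not to be moved: loose red tomato, 56 x 58 x 62 mm. Origin: centre of its underside at the start.
- salt_shaker: Bystander, not to be moved: loose salt shaker, 44 mm wide, 90 mm tall. Origin: centre of its underside at the start.
- label_roll: Bystander, not to be moved: loose roll of paper labels lying flat, 64 mm across, 22 mm tall. Origin: centre of its underside at the start.
Not all that is in view belongs to the job. What is shaped like the lid but green is not meant.

How it is judged:
By the outcome, as a careful person would: the job done as asked, in the order asked, and still so for the second after the job is handed in, while the arm keeps its last pose, push and grip.
It also fails if it takes over 61 s, if anything falls off the work surface, if the arm or the gripper's body presses on something with over 40 N, if the wrist force passes 120 N, or if a joint passes its speed limit or range.

ROBOT

A 6-joint arm with a two-finger parallel gripper is mounted at the origin on a cart in front of the work surface, level with it; the furniture and walls round the work are solid. World frame = base frame: x ahead of the robot, y to its left, z up, the work surface at z = 0. Lengths are in mm, angles in degrees, forces in N, time in s.
With the tool pointing down it reaches from about 300 to 850 mm from the base axis. Payload 4.2 kg.
Tool frame: the origin (TCP) lies at the very end of the fingers, on their centre line; the grasp point (between the pads) lies 19 mm behind it (env.tcp_to_grasp is the distance from the TCP to the grasp point, in mm); z points along the fingers, y is the line along which they close (so a half turn about z gives the same grasp; the last joint's range is limited). The gripper opens to 91 mm and grips with 3 to 60 N. Pads are 32 mm wide; open, the fingers measure 118 mm over their backs; the gripper's body (76 mm by 178 mm) begins 60 mm behind the grasp point.
Start: joints at [63.713, 18.312, 89.639, -0, 72.044, -1.146], TCP at [244.295, 520.541, 213.976] pointing down, gripper open.
Joint ranges: [-177.97, 177.97], [-48.28, 115.42], [12.27, 149.76], [-77.06, 257.06], [2.81, 150.46], [-146.56, 146.56]. Speed limits (degrees/s): [147.25, 147.25, 180, 180, 180, 180].

INTERFACE

Orientations are given as [roll, pitch, yaw] about the fixed x, y, z axes, in that order (R = Rz(yaw) Ry(pitch) Rx(roll)).
In Python, from workcell import env gives the robot as it stands.
- The arm moves only by the tool move_arm, never from a script. Its argument "plan" is a list of rows, each a list of 3 entries, a list of its own where there are three numbers: the shift along the world's x, y, z in cm, then the turn about the world's z in degrees, then the closure, from 0 (fully open) to 1 (shut). In form: [[[x, y, z], turn, claw], ...]. A call has 1 to 5 rows; each row shifts and turns the commanded pose from where the row before left it; what a row does not reach is not made up. A row lasts 1/10 s, in which the tool goes at most 50 mm and 8.59 degrees, less where a joint would pass 70% of its speed; a pose out of reach is approached as far as the arm can. A call is refused whole if a number of a shift passes 5 or a number of a turn 8.59, either way. A call with a gripper value outside its range is refused whole. The fingers move at their own pace and stop on an object; "squeeze" is the grip in N (left out, the last holds). Time passes only in rows, so rows that do not move let the fingers close. It gives the time, the measured TCP pose, the force, the opening and the grip force at its end, in the units of the state.
- env.state(): the state, without advancing time (a new reading comes with each control period).
- env.grab_frame(name): name is "side" or "top" or "wrist"; returns a dict with "frame" (420x560x3 uint8, red, green, blue), "z_map" (420x560 float32, mm along the optical axis (not along the pixel's ray), 0 where there is no reading), "fovy" (degrees; the focal length in pixels is half the picture's height over the tangent of half this angle, whatever the lens; pixels are square), "cx", "cy" (the principal point, pixels), "position" and "orientation" of the camera in the world. Camera axes: x right, y down, z forward; pixel columns grow to the right and rows downward; lengths in mm; the calibration is good to about 2 mm. The wrist camera is an equidistant fisheye: a pixel r from the principal point sees the ray r / f radians off the axis. A picture is of the moment at which its call begins.
- env.job_done(): hands the job in; it is judged then, once.
Trained networks look in a picture, given as the dict that the camera call returned (one of the last four; its "shot" number tells which), for a name from the list of things; names that differ only in an ending like _2 or _b are one class to them, and where a whole thing is asked for, a point or a joint stands for the part that bears it (a point fixed in the world has none). Each returns a list of dicts, best first, with "score" (0 to 1); they miss things now and then, are a little off and sometimes report something else, mostly with a low value. They report only what shows in the picture. A call takes as long as a camera call. They do not tell look-alikes from the thing itself.
- env.search_frame(picture, label): "point" ([column, row] in pixels, amid what is visible of it).
- env.landmark_of(picture, label): "point" ([column, row] in pixels: a listed point, or the origin of a listed thing).
The state is a dict: "time_s": time; "qpos": joint angles; "qvel": joint speeds; "effort": joint torques, N m; "ee_pos": TCP position; "ee_rot": TCP orientation; "force": force on the tool from outside, world axes, zero at the start; "torque": the same for the moment, N m; "gripper_width": finger opening in mm; "gripper_force": force on a finger pad.
Only numpy, scipy, OpenCV 4.12 (cv2) and the standard library are available. Lean on these libraries where they do the work, as an engineer would, in place of code of your own. Each camera call takes 0.05 s, during which the arm holds its last target. There are 200 camera calls.

## Working session

There is one attempt and no reset: what is moved stays moved. The work goes in short steps, Python scripts to look and compute and a tool call to move; the robot and the scene stay as the last step left them, time stands still between calls to the robot, and variables do not carry over. Pictures are saved under pics/ and viewed, at most 10 in all, crops included, and the job is handed in when it is done.

Besides the shell and the picture viewer there is one more tool, called after ">>>" by a JSON object that holds its "name" and its "arguments", one argument or row to a line. move_arm: Moves the arm, as the interface text tells. Its arguments: {"type":"object","properties":{"plan":{"type":"array","items":{"type":"array"}},"squeeze":{"type":"number"}},"required":["plan"]}

```bash
ls; mkdir -p pics; cat > h.py <<'E'
import numpy as np, cv2
from scipy.spatial.transform import Rotation as R
from workcell import env
def cam(p):
    f=p["frame"].shape[0]/2/np.tan(np.radians(p["fovy"])/2)
    o=np.array(p["orientation"],float)
    M=R.from_euler('xyz',o,degrees=True).as_matrix() if o.shape==(3,) else o
    return f,M,np.array(p["position"],float)
def cloud(p,fish=False):
    f,M,t=cam(p); z=p["z_map"].astype(float); v,u=np.indices(z.shape)
    x=(u-p["cx"])/f; y=(v-p["cy"])/f
    if fish:
        r=np.hypot(x,y); k=np.where(r>1e-6,np.tan(np.minimum(r,1.5))/np.maximum(r,1e-6),1); x,y=x*k,y*k
    P=np.stack([x*z,y*z,z],-1)@M.T+t
    P[z<=0]=np.nan
    return P
def save(p,n): cv2.imwrite(f"pics/{n}.png",p["frame"][:,:,::-1])
E
python3 - <<'E'
from h import *
print(env.state())
names="tin lid jig jig_seat fence_long fence_short onion lemon tomato salt_shaker label_roll".split()
for c in ("top","side"):
    p=env.grab_frame(c); save(p,c); P=cloud(p)
    print(c,p["fovy"],p["cx"],p["cy"],p["position"],p["orientation"])
    np.savez(f"{c}.npz",P=P,frame=p["frame"])
    for n in names:
        for k,d in (("s",env.search_frame(p,n) if n!="jig_seat" else []),("l",env.landmark_of(p,n))):
            for e in d[:3]:
                u,v=np.round(e["point"]).astype(int)
                if 0<=u<560 and 0<=v<420: print(n,k,round(e["score"],2),u,v,P[v,u].round(0))
E
```

```text
pics
{'time_s': 0.0, 'qpos': array([ 6.37139472e+01,  1.83496270e+01,  8.97053193e+01, -5.03146130e-05,
        7.20432723e+01, -1.14490674e+00]), 'qvel': array([ 0.02629185, -0.05429758,  0.01629001,  0.0209195 ,  0.09746118,
       -0.0629883 ]), 'effort': array([ 1.48904346e-03, -4.12444568e+01, -2.31972331e+01,  7.28713442e-02,
        4.57516161e-02, -1.59678284e-04]), 'ee_pos': array([244.0590717 , 520.08614091, 213.14782971]), 'ee_rot': array([-1.79901800e+02, -1.91468409e-03,  1.54858868e+02]), 'force': array([-0.45949397, -1.00030292,  0.01594823]), 'torque': array([ 0.0081693 , -0.00196164, -0.0362379 ]), 'gripper_force': 0.0, 'gripper_width': 91.32418702529128}
top 46.44791455844854 277.3921731937339 209.0098264500309 [ 278.96184265 -130.00715485 1377.88954183] [-168.95170483    0.70530958  -89.67077583]
tin s 0.63 360 248 [ 432. -339.   39.]
tin l 0.79 358 246 [ 440. -336.   23.]
lid s 0.8 119 241 [450. 328.  30.]
lid s 0.62 167 235 [467. 194.  33.]
lid l 0.72 166 234 [470. 198.  33.]
lid l 0.6 120 244 [441. 324.  31.]
jig s 0.98 244 224 [503. -17.   9.]
jig l 0.68 246 22
[... 1455 characters left out ...]
41.]
fence_short l 0.17 233 362 [447. 334.  36.]
onion s 0.67 365 156 [ 380. -471.   61.]
onion l 0.85 363 163 [ 379. -460.   35.]
lemon s 0.77 351 135 [ 465. -556.   47.]
lemon l 0.77 348 143 [ 463. -527.   34.]
tomato s 0.56 285 149 [ 656. -395.   38.]
tomato l 0.44 284 150 [ 660. -393.   33.]
salt_shaker s 0.79 250 168 [ 722. -252.   50.]
salt_shaker s 0.58 263 237 [557. -38.  32.]
salt_shaker s 0.24 169 318 [683. 307.   2.]
salt_shaker l 0.58 250 174 [ 721. -246.   24.]
label_roll s 0.8 164 312 [701. 301.  16.]
label_roll s 0.43 338 184 [ 422. -330.   42.]
label_roll l 0.89 172 316 [678. 299.   4.]
label_roll l 0.46 287 153 [ 656. -411.   -1.]
label_roll l 0.3 347 139 [ 471. -532.   47.]
```

```bash
python3 - <<'E'
import cv2
a=cv2.imread("pics/top.png"); cv2.imwrite("pics/top2.png",cv2.resize(a[130:300,80:480],None,fx=2,fy=2,interpolation=cv2.INTER_CUBIC))
a=cv2.imread("pics/side.png"); cv2.imwrite("pics/side2.png",cv2.resize(a[110:410,130:430],None,fx=2,fy=2,interpolation=cv2.INTER_CUBIC))
E
```

```text
(no output)
```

View pics/top2.png

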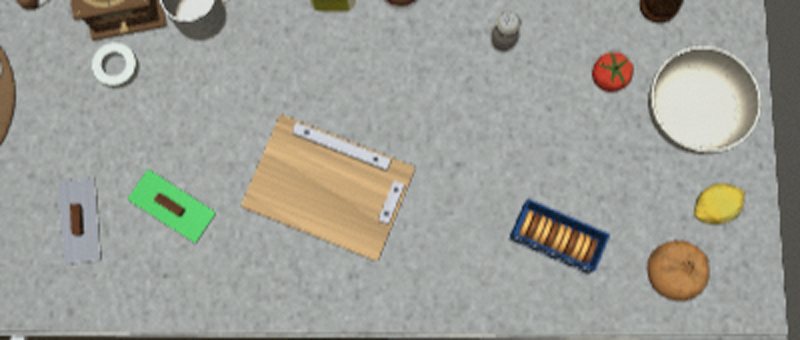

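View pics/side2.png

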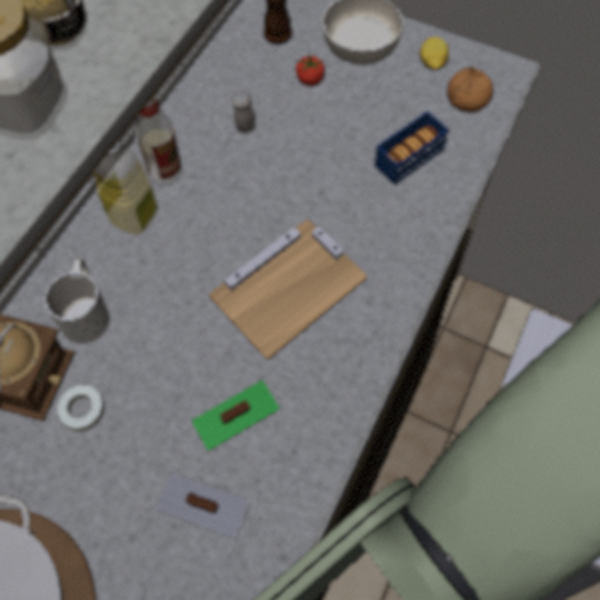

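The top view shows the grey steel lid at about (119,241), the green decoy at (167,235), the jig around (244,224) with its corner on the right, and the tin at (360,248) with the onion and lemon to its right. Next I'll measure poses from the depth clouds.

```bash
cat >> h.py <<'E'
def rect(xy):
    (c,s,a)=cv2.minAreaRect(np.float32(xy).reshape(-1,1,2))
    if s[0]<s[1]: s=s[::-1]; a+=90
    a=(a+90)%180-90
    return np.round(c,1),np.round(s,1),round(a,1)
def region(P,c,r,zlo,zhi):
    m=(np.hypot(P[...,0]-c[0],P[...,1]-c[1])<r)&(P[...,2]>zlo)&(P[...,2]<zhi)
    return m
E
python3 - <<'E'
from h import *
for c in ("top","side"):
    d=np.load(c+".npz"); P=d["P"]; hsv=cv2.cvtColor(d["frame"],cv2.COLOR_RGB2HSV)
    for n,ctr,r,lo,hi in (("lid flange",(450,330),80,8,24),("lid bar",(450,330),40,25,45),("tin rim",(435,-337),80,50,75),("tin",(435,-337),80,12,75),("board",(503,-17),150,6,18),("fences",(503,-17),150,23,40)):
        m=region(P,ctr,r,lo,hi).astype(np.uint8)
        n_,lab,st,_=cv2.connectedComponentsWithStats(m)
        for i in np.argsort(-st[1:,4])[:2]+1:
            if st[i,4]<15: continue
            Q=P[lab==i]; print(c,n,st[i,4],rect(Q[:,:2]),"z med",np.median(Q[:,2]).round(1),Q[:,2].max().round(1))
    m=region(P,(480,130),40,-20,20); print("counter z",np.median(P[m][:,2]))
E
```

```text
top lid flange 676 (array([453.6, 333. ]), array([118.1,  54.2]), 7.9) z med 14.8 23.9
top lid bar 84 (array([453.4, 333.2]), array([43. , 15.9]), 8.8) z med 32.0 41.9
top tin rim 198 (array([ 432.6, -336.9]), array([119.9,  56.1]), 65.6) z med 58.2 65.7
top tin 940 (array([ 432.3, -336.8]), array([120. ,  56.7]), 65.8) z med 38.7 65.7
top board 3163 (array([504.3, -17.4]), array([212.6, 150.6]), 68.3) z med 11.4 17.9
top fences 295 (array([559.6, -35. ]), array([143.9,  17.5]), 68.4) z med 29.2 36.4
top fences 122 (array([ 479.3, -106.5]), array([59.3, 15.8]), -21.4) z med 29.1 36.0
counter z 0.22272924665162463
side lid flange 772 (array([455.9, 333.6]), array([118.5,  52.3]), 7.1) z med 15.8 24.0
side lid bar 94 (array([455.7, 333.6]), array([43.9, 14.6]), 7.5) z med 33.0 38.0
side tin rim 184 (array([ 433.3, -335.3]), array([124.3,  57.2]), 66.8) z med 57.9 66.7
side tin 733 (array([ 433. , -335.4]), array([124.6,  57.9]), 66.8) z med 41.3 66.7
side board 2392 (array([505.3, -15.6]), array([211.6, 146.4]), 68.8) z med 12.5 18.0
side fences 232 (array([560.9, -33.7]), array([142.8,  19.5]), 67.3) z med 30.2 36.7
side fences 92 (array([ 480.2, -104.4]), array([59. , 18.9]), -20.0) z med 30.3 35.6
counter z 1.3655467946130102
```

>>> {"name": "move_arm", "arguments": {
  "plan": [
    [[3.0,-2.7,0],4.7,0],
    [[3.0,-2.7,0],4.7,0],
    [[3.0,-2.7,0],4.7,0],
    [[3.0,-2.7,0],4.7,0],
    [[3.0,-2.7,0],4.7,0]
  ]
}}

```text
time_s: 2.7
ee_pos: [395.4, 384.4, 214.1]
ee_rot: [180.0, 0.0, 178.6]
force: [0.8, 0.3, 0.2]
gripper_width: 91.4
gripper_force: 0.0
```

>>> {"name": "move_arm", "arguments": {
  "plan": [
    [[3.0,-2.6,0],4.7,0],
    [[3.0,-2.6,-2],4.6,0],
    [[0,0,-3.5],0,0],
    [[0,0,-2],0,0],
    [[0,0,0],0,0]
  ]
}}

```text
time_s: 3.2
ee_pos: [452.8, 331.9, 136.0]
ee_rot: [-179.8, -0.4, -172.4]
force: [-0.3, 0.1, 0.7]
gripper_width: 91.0
gripper_force: 0.0
```

```bash
cat > w.py <<'E'
from h import *
import sys
s=env.state(); print(s["time_s"],s["ee_pos"].round(1),s["ee_rot"].round(2),s["force"].round(1),s["qpos"].round(1))
p=env.grab_frame("wrist"); save(p,sys.argv[1]); P=cloud(p,True); np.savez("wrist.npz",P=P,frame=p["frame"])
x,y,r=map(float,sys.argv[2:5])
for a in sys.argv[5:]:
    lo,hi=map(float,a.split(","))
    m=region(P,(x,y),r,lo,hi).astype(np.uint8)
    n_,lab,st,_=cv2.connectedComponentsWithStats(m)
    for i in np.argsort(-st[1:,4])[:2]+1:
        if st[i,4]>40: Q=P[lab==i]; print(a,st[i],rect(Q[:,:2]),np.median(Q[:,2]).round(1))
E
python3 w.py w1 454 333 90 8,24 25,45 -9,5
```

```text
3.2 [452.8 331.9 136. ] [-179.83   -0.35 -172.39] [-0.3  0.1  0.7] [ 35.1  20.8  97.9   0.   61.7 -62.5]
8,24 [ 256  143   58  122 5964] (array([455.4, 331.5]), array([117.4,  52.4]), 7.7) 14.4
8,24 [193 213  21  26 195] (array([485. , 252.8]), array([25.3, 12.9]), 54.0) 14.2
25,45 [276 186  16  49 751] (array([455., 331.]), array([43. , 13.3]), 7.9) 32.1
-9,5 [  196   108   181   166 17505] (array([447.6, 332.1]), array([179.8, 167. ]), -82.1) -0.6
```

>>> {"name": "move_arm", "arguments": {
  "plan": [
    [[0.2,-0.1,-4],0.1,0],
    [[0,0,-4],0,0],
    [[0,0,-2.5],0,0],
    [[0,0,-1.2],0,0],
    [[0,0,0],0,0]
  ]
}}

```text
time_s: 3.75
ee_pos: [456.3, 332.9, 21.8]
ee_rot: [-180.0, -0.0, -172.2]
force: [0.8, -0.0, 0.0]
gripper_width: 91.3
gripper_force: 0.0
```

```bash
python3 w.py w2 455 331 90 25,45
```

```text
3.75 [456.3 332.9  21.8] [-1.7999e+02 -3.0000e-02 -1.7221e+02] [ 0.8 -0.   0. ] [ 34.9  28.1 105.2   0.   46.7 -62.8]
25,45 [ 269  218   27   56 1431] (array([448.8, 330.6]), array([30.5, 14.1]), 7.3) 32.1
25,45 [365 228  31  45 603] (array([444.7, 378.5]), array([27.7,  9.4]), -12.8) 35.2
```

>>> {"name": "move_arm", "arguments": {
  "plan": [
    [[0,-0.1,-0.4],0,0],
    [[0,0,0],0,1],
    [[0,0,0],0,1],
    [[0,0,0],0,1],
    [[0,0,0],0,1]
  ],
  "squeeze": 30
}}

```text
time_s: 4.3
ee_pos: [456.5, 331.7, 18.4]
ee_rot: [180.0, 0.0, -172.2]
force: [-0.1, 0.3, -0.4]
gripper_width: 62.1
gripper_force: 0.0
```

>>> {"name": "move_arm", "arguments": {
  "plan": [
    [[0,0,0],0,1],
    [[0,0,0],0,1],
    [[0,0,0],0,1]
  ]
}}

```text
time_s: 4.6
ee_pos: [456.3, 331.5, 17.9]
ee_rot: [180.0, -0.0, -172.2]
force: [0.0, -0.8, -0.1]
gripper_width: 37.9
gripper_force: 0.0
```

>>> {"name": "move_arm", "arguments": {
  "plan": [
    [[0,0,0],0,1],
    [[0,0,0],0,1],
    [[0,0,0],0,1],
    [[0,0,0],0,1],
    [[0,0,0],0,1]
  ]
}}

```text
time_s: 5.1
ee_pos: [456.3, 331.5, 17.9]
ee_rot: [180.0, -0.0, -172.2]
force: [1.4, 0.0, -0.1]
gripper_width: 14.2
gripper_force: 30.0
```

>>> {"name": "move_arm", "arguments": {
  "plan": [
    [[0,0,2],0,1],
    [[0,0,4],0,1],
    [[0,0,4],0,1],
    [[0,0,4],0,1],
    [[0,0,0],0,1]
  ]
}}

```text
time_s: 5.6
ee_pos: [459.2, 333.6, 163.8]
ee_rot: [179.7, 0.6, -172.2]
force: [0.2, 0.7, -0.6]
gripper_width: 13.8
gripper_force: 30.0
```

```bash
python3 w.py w3 456 332 100 130,149 150,165
```

```text
5.6 [459.2 333.6 163.8] [ 179.68    0.62 -172.24] [ 0.2  0.7 -0.6] [ 34.8  19.4  95.7   0.   64.3 -62.9]
150,165 [ 237  148   97   99 7722] (array([428. , 329.6]), array([56.2, 52.3]), 7.6) 159.9
150,165 [270 302  31  27 772] (array([502.4, 340.3]), array([21.2, 19.4]), 5.4) 160.8
```

>>> {"name": "move_arm", "arguments": {
  "plan": [
    [[0,-2.5,0],-6,1],
    [[0,-4,0],-8.5,1],
    [[0,-4,0],-8.5,1],
    [[0,-4,0],-8.5,1],
    [[0,-4,0],-8.5,1]
  ]
}}

```text
time_s: 6.15
ee_pos: [454.9, 144.8, 156.3]
ee_rot: [-179.9, -0.1, 147.4]
force: [1.0, -0.0, -0.9]
gripper_width: 13.8
gripper_force: 30.0
```

>>> {"name": "move_arm", "arguments": {
  "plan": [
    [[0,-4,0],-8.5,1],
    [[0,-4,0],-8.5,1],
    [[0,-4,0],-8.5,1],
    [[0,-4,0],-8.5,1],
    [[0,-4,0],-8.5,1]
  ]
}}

```text
time_s: 6.65
ee_pos: [454.9, -54.9, 156.4]
ee_rot: [-179.8, -0.1, 104.9]
force: [0.2, 0.0, -1.0]
gripper_width: 13.9
gripper_force: 30.0
```

>>> {"name": "move_arm", "arguments": {
  "plan": [
    [[0,-4,0],-8.5,1],
    [[0,-4,0],-8.5,1],
    [[0,-4,0],-8.5,1],
    [[0,-3,0],-5.1,1],
    [[0,-2,0],0,1]
  ]
}}

```text
time_s: 7.15
ee_pos: [455.1, -225.2, 156.1]
ee_rot: [-179.8, -0.0, 74.5]
force: [-0.5, 0.5, -0.2]
gripper_width: 13.8
gripper_force: 30.0
```

>>> {"name": "move_arm", "arguments": {
  "plan": [
    [[0,-1,0],0,1],
    [[0,0,0],0,1],
    [[0,0,0],0,1]
  ]
}}

```text
time_s: 7.45
ee_pos: [455.8, -232.5, 157.2]
ee_rot: [-179.9, -0.1, 74.7]
force: [-0.3, 0.5, -1.4]
gripper_width: 13.7
gripper_force: 30.0
```

```bash
python3 w.py w4 433 -336 85 50,70 10,70; python3 -c "
from h import *
p=env.grab_frame('wrist'); print(p['position'],p['orientation'],p['cx'],p['cy'])"
```

```text
7.45 [ 455.8 -232.5  157.2] [-1.7989e+02 -6.0000e-02  7.4670e+01] [-0.3  0.5 -1.4] [-28.3  15.3 102.8   0.   62.1 -13. ]
[ 475.92832414 -162.3345448   327.72537727] [ 1.65150415e+02  1.00654014e-01 -1.52641069e+01] 284.8235711235 209.53532320954739
```

View pics/w4.png

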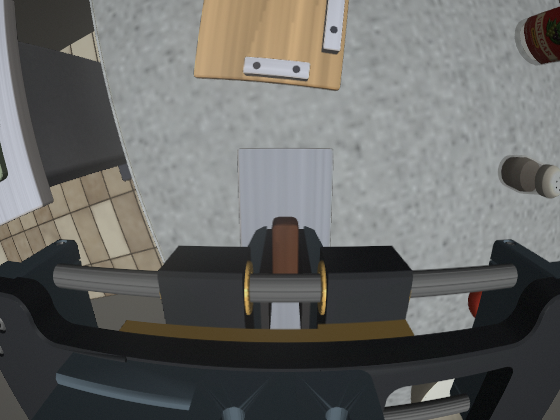

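The lid is held along the tool's x axis and its front half is visible at (285,200). The camera looks towards +y, so I go past the tin to see it in front of the lid.

>>> {"name": "move_arm", "arguments": {
  "plan": [
    [[-1,-3.5,0],-3.5,1],
    [[-1.5,-4.5,0],-5.0,1],
    [[-1.5,-4.5,0],0,1],
    [[-1.5,-4.5,0],0,1],
    [[-1.5,-4,0],0,1]
  ]
}}

```text
time_s: 8.05
ee_pos: [386.1, -444.4, 158.1]
ee_rot: [180.0, 0.0, 66.2]
force: [1.7, -0.2, -0.7]
gripper_width: 13.4
gripper_force: 30.0
```

>>> {"name": "move_arm", "arguments": {
  "plan": [
    [[-0.5,-1.2,0],0,1],
    [[0,0,0],0,1],
    [[0,0,0],0,1],
    [[0,0,0],0,1]
  ]
}}

```text
time_s: 8.45
ee_pos: [382.1, -453.5, 158.0]
ee_rot: [-180.0, -0.1, 66.3]
force: [-1.0, 0.7, -1.6]
gripper_width: 14.0
gripper_force: 30.0
```

```bash
python3 w.py w5 433 -336 85 50,70 10,70 ; python3 - <<'E'
from h import *
P=np.load("wrist.npz")["P"]; s=env.state(); t=s["ee_pos"]
m=region(P,t[:2],90,t[2]-12,t[2]+2)
n,lab,st,_=cv2.connectedComponentsWithStats(m.astype(np.uint8))
for i in np.argsort(-st[1:,4])[:2]+1:
    Q=P[lab==i]; print(st[i],rect(Q[:,:2]),np.median(Q[:,2]))
    L=(Q[:,:2]-t[:2])@R.from_euler('z',s["ee_rot"][2],degrees=True).as_matrix()[:2,:2]
    print("in tool x",L[:,0].min(),L[:,0].max(),"y",L[:,1].min(),L[:,1].max())
E
```

```text
8.45 [ 382.1 -453.5  158. ] [-1.7998e+02 -5.0000e-02  6.6270e+01] [-1.   0.7 -1.6] [-51.   22.2  92.1   0.   65.7 -27.3]
50,70 [ 253    0   67  134 1624] (array([ 433.7, -339.5]), array([117.5,  54.7]), 66.3) 59.1
10,70 [ 253    0   67  134 7139] (array([ 433.7, -339.3]), array([118.1,  54.6]), 66.2) 39.9
10,70 [265 115  43   9 346] (array([ 414.9, -382.4]), array([38.7,  7.2]), -24.0) 39.3
[ 237  148   97   99 7741] (array([ 395.8, -423.7]), array([56. , 52.3]), 66.4) 154.53455844011518
in tool x 4.873057384509105 60.942939312719545 y -26.609849624777457 25.68867949517281
[270 302  31  27 772] (array([ 365.4, -492.6]), array([21.5, 19.3]), 67.3) 154.51526867312833
in tool x -53.01100931906762 -31.443706153257303 y -10.24634852004043 9.089350852629893
```

View pics/w5.png

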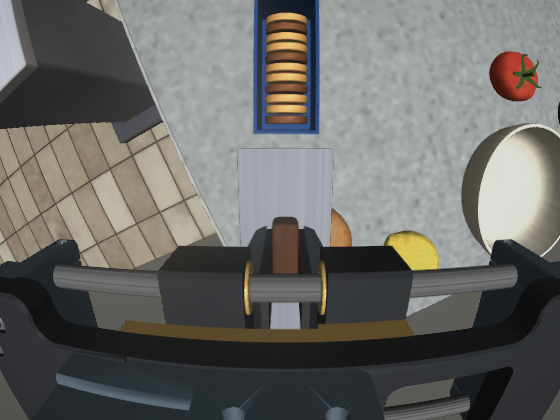

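The tin's mouth is seen in front of the lid at (286,65), slightly clipped at the top and parallel to the lid. I move the lid above it and compare their front edges.

>>> {"name": "move_arm", "arguments": {
  "plan": [
    [[1.3,2.9,0],0,1],
    [[1.6,3.6,0],0,1],
    [[1.4,3.1,0],0,1],
    [[0.7,1.6,-1],0,1],
    [[0.1,0.2,-2.5],0,1]
  ]
}}

```text
time_s: 9.0
ee_pos: [434.9, -339.1, 125.1]
ee_rot: [179.7, 0.0, 66.4]
force: [0.7, -0.2, -1.5]
gripper_width: 13.6
gripper_force: 30.0
```

>>> {"name": "move_arm", "arguments": {
  "plan": [
    [[0,0,-2],0,1],
    [[0,0,-0.7],0,1],
    [[0,0,0],0,1],
    [[0,0,0],0,1],
    [[0,0,0],0,1]
  ]
}}

```text
time_s: 9.5
ee_pos: [433.0, -342.0, 97.1]
ee_rot: [179.9, 0.0, 66.2]
force: [-1.5, 0.2, -0.8]
gripper_width: 13.7
gripper_force: 30.0
```

```bash
cat > rel.py <<'E'
from h import *
import sys
s=env.state(); t=s["ee_pos"]; P=np.load("wrist.npz")["P"]
Rz=R.from_euler('z',s["ee_rot"][2],degrees=True).as_matrix()[:2,:2]
L=P.copy(); L[...,:2]=(P[...,:2]-t[:2])@Rz
zt=float(sys.argv[1])
for n,lo,hi in (("flange",t[2]-8,t[2]+2),("tin",zt-12,zt+5)):
    m=(np.abs(L[...,0]-30)<70)&(np.abs(L[...,1])<50)&(P[...,2]>lo)&(P[...,2]<hi)
    k,lab,st,_=cv2.connectedComponentsWithStats(m.astype(np.uint8))
    for i in np.argsort(-st[1:,4])[:2]+1:
        if st[i,4]<40: continue
        Q=L[lab==i]; print(n,st[i],rect(Q[:,:2]),"x",np.percentile(Q[:,0],[0.5,99.5]).round(1),"y",np.percentile(Q[:,1],[0.5,99.5]).round(1),"z",np.percentile(Q[:,2],[5,50,95]).round(1))
E
python3 w.py w6 433 -336 95 40,70; python3 rel.py 60
```

```text
9.5 [ 433.  -342.    97.1] [1.7987e+02 3.0000e-02 6.6160e+01] [-1.5  0.2 -0.8] [-39.5  21.9 102.5   0.   55.4 -15.7]
40,70 [241 139  86   9 545] (array([ 457.4, -286.1]), array([54.3,  6. ]), -23.6) 59.2
flange [ 237  148   97   99 7730] (array([32.9, -0.8]), array([56. , 52.5]), 0.1) x [ 6.4 60.7] y [-26.2  25. ] z [92.5 93.6 94.7]
flange [271 302  29  12 297] (array([-35.9,  -0.7]), array([17.6,  8.1]), -89.4) x [-39.9 -31.9] y [-8.9  8. ] z [92.7 93.6 94.5]
tin [241 139  86   9 536] (array([61.2,  0.1]), array([54.3,  5.4]), -89.9) x [59.1 63.9] y [-27.   26.9] z [50.3 59.2 60.5]
```

View pics/w6.png

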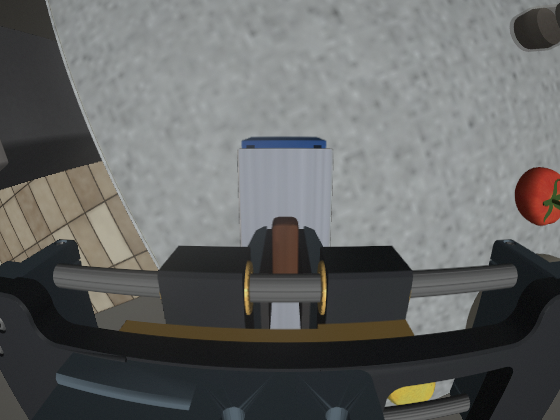

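The tin's far rim shows at (284,143), just ahead of the lid's edge. The lid needs about 2 mm more forward.

>>> {"name": "move_arm", "arguments": {
  "plan": [
    [[0.02,0.22,0],0,1],
    [[0,0,-0.6],0,1],
    [[0,0,-0.6],0,1],
    [[0,0,-0.3],0,1],
    [[0,0,0],0,1]
  ]
}}

```text
time_s: 10.05
ee_pos: [432.0, -338.9, 80.1]
ee_rot: [-179.9, -0.0, 66.2]
force: [-0.1, 0.5, -1.5]
gripper_width: 13.8
gripper_force: 30.0
```

```bash
python3 w.py w7 433 -336 95 ; python3 rel.py 60
```

```text
10.05 [ 432.  -338.9   80.1] [-1.7991e+02 -3.0000e-02  6.6160e+01] [-0.1  0.5 -1.5] [-39.3  22.9 103.8   0.   53.4 -15.5]
flange [ 237  148   97   99 7734] (array([32.8, -0.3]), array([56.1, 52.3]), 0.1) x [ 6.3 60.7] y [-25.8  25.3] z [75.5 76.6 77.6]
flange [271 302  29  12 295] (array([-35.8,  -0.3]), array([17.5,  8.3]), -89.0) x [-39.9 -31.7] y [-8.8  7.8] z [75.7 76.6 77.5]
tin [242 145  91   5 275] (array([60.8, -1.3]), array([53.4,  2.2]), 88.9) x [59.7 61.4] y [-27.9  25. ] z [55.5 59.1 60.5]
```

>>> {"name": "move_arm", "arguments": {
  "plan": [
    [[0.05,-0.02,0],0,1],
    [[0,0,-0.3],0,1],
    [[0,0,-0.3],0,1],
    [[0,0,0],0,1]
  ]
}}

```text
time_s: 10.5
ee_pos: [432.7, -339.2, 74.5]
ee_rot: [-179.9, -0.0, 66.2]
force: [0.4, -0.5, -1.5]
gripper_width: 13.7
gripper_force: 30.0
```

>>> {"name": "move_arm", "arguments": {
  "plan": [
    [[0,0,-0.2],0,1],
    [[0,0,-0.2],0,1],
    [[0,0,0],0,1]
  ]
}}

```text
time_s: 10.8
ee_pos: [432.8, -339.3, 70.6]
ee_rot: [-180.0, -0.0, 66.2]
force: [-0.2, 1.3, -1.2]
gripper_width: 13.9
gripper_force: 30.0
```

>>> {"name": "move_arm", "arguments": {
  "plan": [
    [[0,0,-0.2],0,1],
    [[0,0,-0.1],0,1],
    [[0,0,0],0,1]
  ]
}}

```text
time_s: 11.1
ee_pos: [433.0, -339.5, 68.0]
ee_rot: [180.0, 0.0, 66.2]
force: [-0.0, -0.1, -1.7]
gripper_width: 13.6
gripper_force: 30.0
```

```bash
python3 w.py w8 433 -336 95 ; python3 rel.py 57
```

```text
11.1 [ 433.  -339.5   68. ] [179.99   0.    66.16] [-0.  -0.1 -1.7] [-39.3  23.8 104.5   0.   51.7 -15.5]
flange [ 236  147   99  100 7781] (array([32.9, -0.8]), array([56.6, 53.9]), 0.2) x [ 6.2 60.7] y [-26.4  25.2] z [63.3 64.4 65.5]
flange [271 302  29  12 298] (array([-35.9,  -0.6]), array([17.6,  8.2]), -89.8) x [-39.9 -31.9] y [-8.8  8.1] z [63.5 64.5 65.3]
tin [236 145  98  10 297] (array([60.6, -0.4]), array([53.8,  4.1]), 87.1) x [58.  61.4] y [-27.2  26.3] z [45.4 55.1 60.5]
tin [330 157   5  90 110] (array([ 29.2, -27.4]), array([52.5,  1.1]), 0.0) x [ 3.2 55.2] y [-28.  -26.9] z [58.6 59.3 60.4]
```

>>> {"name": "move_arm", "arguments": {
  "plan": [
    [[0,0,-0.1],0,1],
    [[0,0,-0.1],0,1],
    [[0,0,0],0,1]
  ]
}}

```text
time_s: 11.45
ee_pos: [433.0, -339.5, 67.9]
ee_rot: [180.0, 0.0, 66.2]
force: [-2.9, 2.2, 11.4]
gripper_width: 13.8
gripper_force: 30.0
```

>>> {"name": "move_arm", "arguments": {
  "plan": [
    [[0,0,0.15],0,1],
    [[0,0,0],0,0],
    [[0,0,0],0,0],
    [[0,0,0],0,0],
    [[0,0,0],0,0]
  ]
}}

```text
time_s: 11.95
ee_pos: [433.0, -339.4, 67.2]
ee_rot: [-180.0, -0.0, 66.2]
force: [0.2, -0.5, -0.1]
gripper_width: 42.8
gripper_force: 0.0
```

>>> {"name": "move_arm", "arguments": {
  "plan": [
    [[0,0,0],0,0],
    [[0,0,0],0,0],
    [[0,0,0],0,0],
    [[0,0,0],0,0],
    [[0,0,0],0,0]
  ]
}}

```text
time_s: 12.45
ee_pos: [433.0, -339.5, 67.5]
ee_rot: [180.0, -0.0, 66.2]
force: [-0.6, -0.1, -0.3]
gripper_width: 82.9
gripper_force: 0.0
```

```bash
python3 w.py w9 433 -336 95 ; python3 rel.py 57
```

```text
12.45 [ 433.  -339.5   67.5] [180.    -0.    66.16] [-0.6 -0.1 -0.3] [-39.3  23.8 104.6   0.   51.6 -15.5]
flange [  236   147    99   127 10279] (array([24.1, -0.7]), array([74.2, 54.1]), 0.1) x [-11.8  60.9] y [-26.8  25.7] z [63.2 64.4 65.4]
flange [243 302  85  13 929] (array([-35.7,  -0.6]), array([53.5,  8.9]), 89.4) x [-39.9 -31.6] y [-26.4  25. ] z [63.4 64.4 65.3]
tin [236 145  98  83 405] (array([38.2, -0.4]), array([53.9, 46.4]), 89.9) x [16.4 61.4] y [-27.   26.4] z [45.3 59.2 61.6]
```

>>> {"name": "move_arm", "arguments": {
  "plan": [
    [[0,0,0],0,0],
    [[0,0,-1.5],0,0],
    [[0,0,-1.7],0,0],
    [[0,0,-0.7],0,0],
    [[0,0,0],0,0]
  ],
  "squeeze": 35
}}

```text
time_s: 13.0
ee_pos: [432.4, -339.0, 27.5]
ee_rot: [-179.9, -0.0, 66.2]
force: [-0.7, -0.2, 0.5]
gripper_width: 91.2
gripper_force: 0.0
```

>>> {"name": "move_arm", "arguments": {
  "plan": [
    [[0,0,0],0,1],
    [[0,0,0],0,1],
    [[0,0,0],0,1],
    [[0,0,0],0,1],
    [[0,0,0],0,1]
  ]
}}

```text
time_s: 13.5
ee_pos: [433.1, -339.5, 28.8]
ee_rot: [180.0, 0.0, 66.2]
force: [0.1, -1.5, 0.6]
gripper_width: 54.0
gripper_force: 0.4
```

>>> {"name": "move_arm", "arguments": {
  "plan": [
    [[0,0,0],0,1],
    [[0,0,0],0,1]
  ]
}}

```text
time_s: 13.7
ee_pos: [433.1, -339.6, 28.8]
ee_rot: [180.0, 0.0, 66.2]
force: [-0.6, 0.2, 2.4]
gripper_width: 53.8
gripper_force: 35.0
```

>>> {"name": "move_arm", "arguments": {
  "plan": [
    [[0,0,1],0,1],
    [[0,0,2.5],0,1],
    [[0,0,2.5],0,1],
    [[0,0,0.5],0,1],
    [[0,0,0],0,1]
  ]
}}

```text
time_s: 14.2
ee_pos: [433.1, -339.6, 94.0]
ee_rot: [179.9, 0.0, 66.2]
force: [-0.6, 0.4, -3.1]
gripper_width: 53.8
gripper_force: 35.0
```

```bash
python3 w.py w10 478 -105 60 22,40; python3 w.py w10 504 -17 140 6,19 ; python3 rel.py 116
```

```text
14.2 [ 433.1 -339.6   94. ] [1.7992e+02 2.0000e-02 6.6160e+01] [-0.6  0.4 -3.1] [-39.3  22.  102.8  -0.   55.  -15.5]
14.25 [ 432.5 -339.1   92.9] [-1.7994e+02 -1.0000e-02  6.6160e+01] [-0.8  0.4 -3.7] [-39.3  22.1 102.9  -0.   55.  -15.5]
flange [259 147  76   2  81] (array([61. , -7.2]), array([40.3,  0.3]), -89.7) x [60.9 61.3] y [-27.1  12.7] z [87.  88.1 93.9]
tin [225 149 121   4 343] (array([61. , -0.9]), array([53.6,  0.5]), -90.0) x [60.8 61.3] y [-27.6  25.7] z [108.  114.4 120.5]
tin [343 233  20  15 180] (array([ 17.6, -33.2]), array([9.4, 2.6]), -73.6) x [15.9 18.5] y [-37.9 -28.8] z [105.5 114.6 120.5]
```

View pics/w10.png

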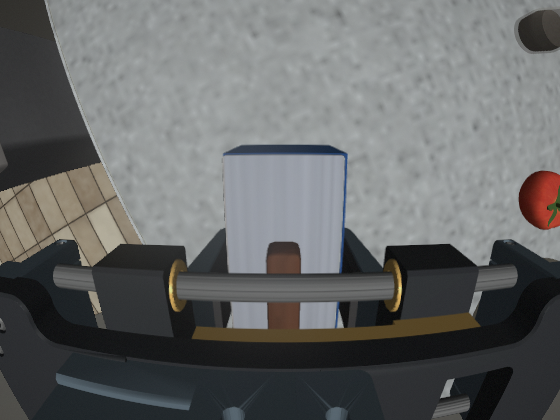

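The closed tin, with its lid at about (285,200), is held between the fingers and lifted. I carry it to the jig, stopping about 12 mm short of each fence.

>>> {"name": "move_arm", "arguments": {
  "plan": [
    [[0.6,2.4,0],0.6,1],
    [[0.9,3.6,0],0.8,1],
    [[1.0,4.0,0],0.8,1],
    [[1.0,4.0,0],0,1],
    [[1.0,4.0,0],0,1]
  ]
}}

```text
time_s: 14.8
ee_pos: [477.1, -157.6, 92.0]
ee_rot: [-179.8, 0.0, 68.3]
force: [0.9, -0.1, -3.8]
gripper_width: 53.9
gripper_force: 35.0
```

>>> {"name": "move_arm", "arguments": {
  "plan": [
    [[1.0,4.0,0],0,1],
    [[1.0,4.0,0],0,1],
    [[0.8,3.0,0],0,1],
    [[0.4,1.5,0],0,1],
    [[0,0,0],0,1]
  ]
}}

```text
time_s: 15.3
ee_pos: [509.4, -32.4, 92.0]
ee_rot: [-179.8, 0.0, 68.5]
force: [0.2, -0.9, -4.0]
gripper_width: 53.9
gripper_force: 35.0
```

>>> {"name": "move_arm", "arguments": {
  "plan": [
    [[0,0,0],0,1],
    [[0,0,0],0,1]
  ]
}}

```text
time_s: 15.5
ee_pos: [509.3, -35.2, 92.8]
ee_rot: [-179.9, 0.0, 68.3]
force: [-0.4, -0.7, -3.9]
gripper_width: 54.0
gripper_force: 35.0
```

```bash
python3 w.py w11 550 -10 110 22,42; python3 -c "
from h import *
P=np.load('wrist.npz')['P']
m=region(P,(505,-17),150,6,19); n,l,st,_=cv2.connectedComponentsWithStats(m.astype(np.uint8)); i=1+np.argmax(st[1:,4]); print(st[i],rect(P[l==i][:,:2]),np.median(P[l==i][:,2]))"
```

```text
15.5 [509.3 -35.2  92.8] [-1.7992e+02  5.0000e-02  6.8320e+01] [-0.4 -0.7 -3.9] [ -5.2  19.1 108.   -0.   53.1  16.5]
22,42 [ 340  102   24  136 2294] (array([569.5, -16.6]), array([101.6,  16.7]), 68.5) 29.4
[  182    65   184   196 17130] (array([516.1,   6.1]), array([160. , 145.8]), 68.7) 11.41278812012311
```

View pics/w11.png

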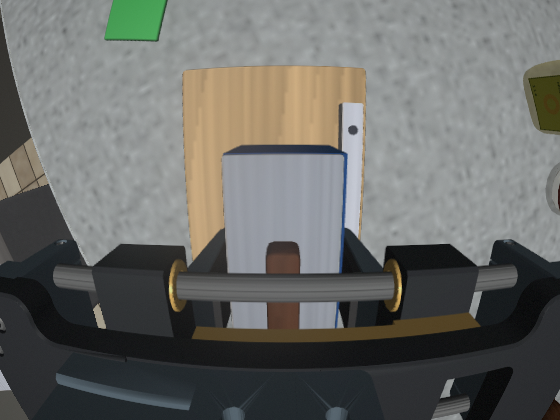

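The wrist view shows the tin above the board, parallel to the long fence at (350,170), with about 14 mm to go. The end gap is about 12 mm. I lower it onto the board.

>>> {"name": "move_arm", "arguments": {
  "plan": [
    [[0,0,-1.5],0.1,1],
    [[0,0,-2.0],0,1],
    [[0,0,-1.0],0,1],
    [[0,0,-0.4],0,1],
    [[0,0,0],0,1]
  ]
}}

```text
time_s: 16.05
ee_pos: [509.8, -34.8, 44.2]
ee_rot: [-180.0, 0.0, 68.4]
force: [0.3, 0.7, -3.0]
gripper_width: 53.9
gripper_force: 35.0
```

>>> {"name": "move_arm", "arguments": {
  "plan": [
    [[0,0,-0.15],0,1],
    [[0,0,-0.1],0,1],
    [[0,0,0],0,1]
  ]
}}

```text
time_s: 16.35
ee_pos: [510.3, -34.5, 42.4]
ee_rot: [179.9, -0.0, 68.5]
force: [-0.7, -0.6, -3.9]
gripper_width: 53.9
gripper_force: 35.0
```

>>> {"name": "move_arm", "arguments": {
  "plan": [
    [[0,0,-0.1],0,1],
    [[0,0,0],0,1]
  ]
}}

```text
time_s: 16.55
ee_pos: [510.0, -34.4, 41.1]
ee_rot: [180.0, -0.0, 68.5]
force: [0.7, -0.5, -2.6]
gripper_width: 53.9
gripper_force: 35.0
```

>>> {"name": "move_arm", "arguments": {
  "plan": [
    [[0,0,-0.1],0,1],
    [[0,0,0],0,1]
  ]
}}

```text
time_s: 16.75
ee_pos: [510.2, -34.4, 40.7]
ee_rot: [180.0, -0.0, 68.5]
force: [-2.6, 0.2, 4.2]
gripper_width: 54.0
gripper_force: 35.0
```

>>> {"name": "move_arm", "arguments": {
  "plan": [
    [[0.37,-0.15,0],0,1],
    [[0.37,-0.15,0],0,1],
    [[0.28,-0.11,0],0,1],
    [[0,0,0],0,1]
  ]
}}

```text
time_s: 17.15
ee_pos: [521.1, -38.7, 40.8]
ee_rot: [179.9, -0.0, 68.5]
force: [0.0, 0.5, 6.2]
gripper_width: 54.1
gripper_force: 35.0
```

>>> {"name": "move_arm", "arguments": {
  "plan": [
    [[0.09,-0.04,0],0,1],
    [[0.09,-0.04,0],0,1],
    [[0,0,0],0,1]
  ]
}}

```text
time_s: 17.45
ee_pos: [522.4, -39.4, 40.7]
ee_rot: [180.0, -0.0, 68.5]
force: [-1.7, 0.4, 6.9]
gripper_width: 53.8
gripper_force: 35.0
```

>>> {"name": "move_arm", "arguments": {
  "plan": [
    [[-0.15,-0.37,0],0,1],
    [[-0.15,-0.37,0],0,1],
    [[-0.04,-0.09,0],0,1],
    [[0,0,0],0,1]
  ]
}}

```text
time_s: 17.85
ee_pos: [519.3, -47.5, 40.8]
ee_rot: [179.9, -0.1, 68.4]
force: [-0.7, 2.7, 5.4]
gripper_width: 54.0
gripper_force: 35.0
```

>>> {"name": "move_arm", "arguments": {
  "plan": [
    [[-0.04,-0.09,0],0,1],
    [[-0.04,-0.09,0],0,1],
    [[0,0,0],0,1]
  ]
}}

```text
time_s: 18.15
ee_pos: [518.7, -49.1, 40.8]
ee_rot: [179.9, -0.1, 68.4]
force: [-0.4, 3.2, 4.5]
gripper_width: 53.9
gripper_force: 35.0
```

>>> {"name": "move_arm", "arguments": {
  "plan": [
    [[-0.04,-0.09,0],0,1],
    [[0,0,0],0,1]
  ]
}}

```text
time_s: 18.35
ee_pos: [518.3, -50.0, 40.8]
ee_rot: [179.9, -0.1, 68.5]
force: [-1.0, 3.1, 5.0]
gripper_width: 53.9
gripper_force: 35.0
```

>>> {"name": "move_arm", "arguments": {
  "plan": [
    [[-0.04,-0.09,0],0,1],
    [[0,0,0],0,1]
  ]
}}

```text
time_s: 18.55
ee_pos: [518.1, -50.5, 40.8]
ee_rot: [179.9, -0.1, 68.4]
force: [-1.4, 3.6, 3.4]
gripper_width: 53.9
gripper_force: 35.0
```

>>> {"name": "move_arm", "arguments": {
  "plan": [
    [[-0.04,-0.09,0],0,1],
    [[0,0,0],0,1],
    [[0,0,0],0,1]
  ]
}}

```text
time_s: 18.85
ee_pos: [518.1, -50.6, 40.9]
ee_rot: [179.9, -0.2, 68.4]
force: [1.4, 8.3, 5.2]
gripper_width: 53.8
gripper_force: 35.0
```

>>> {"name": "move_arm", "arguments": {
  "plan": [
    [[-0.04,-0.09,0],0,1],
    [[0,0,0],0,1],
    [[0,0,0],0,1]
  ]
}}

```text
time_s: 19.15
ee_pos: [518.1, -50.6, 41.0]
ee_rot: [179.9, -0.3, 68.4]
force: [0.7, 11.1, 4.9]
gripper_width: 53.9
gripper_force: 35.0
```

>>> {"name": "move_arm", "arguments": {
  "plan": [
    [[0.04,0.09,0],0,1],
    [[0.09,-0.04,0],0,1],
    [[0,0,0],0,1]
  ]
}}

```text
time_s: 19.45
ee_pos: [518.1, -50.6, 40.9]
ee_rot: [-180.0, -0.2, 68.4]
force: [-0.9, 8.5, 7.3]
gripper_width: 53.8
gripper_force: 35.0
```

>>> {"name": "move_arm", "arguments": {
  "plan": [
    [[0.09,-0.04,0],0,1],
    [[0,0,0],0,1],
    [[0,0,0],0,1]
  ]
}}

```text
time_s: 19.75
ee_pos: [518.2, -50.6, 40.9]
ee_rot: [-179.9, -0.2, 68.4]
force: [-3.6, 10.3, 9.0]
gripper_width: 53.5
gripper_force: 35.0
```

>>> {"name": "move_arm", "arguments": {
  "plan": [
    [[0,0,0.1],0,1],
    [[0,0,0],0,1],
    [[0,0,0],0,1]
  ]
}}

```text
time_s: 20.05
ee_pos: [518.1, -50.6, 41.0]
ee_rot: [-179.9, -0.2, 68.4]
force: [-0.6, 9.1, 2.9]
gripper_width: 53.6
gripper_force: 35.0
```

```bash
cat > f.py <<'E'
from h import *
F=[];T=[]
for i in range(6): p=env.grab_frame("wrist"); s=env.state(); F.append(s["force"]); T.append(s["ee_pos"])
F=np.mean(F,0); a=np.radians(68.5); ex=-np.array([np.cos(a),np.sin(a)]); ey=np.array([np.sin(a),-np.cos(a)])
print("push ex %.1f ey %.1f Fz %.1f"%(-F[:2]@ex,-F[:2]@ey,F[2]),np.mean(T,0).round(1),s["ee_rot"].round(2),s["torque"].round(2),s["time_s"])
save(p,"fin"); P=cloud(p,True)
c=np.array([518.8,-49.1]); L=P[...,:2]-c; J=np.stack([L@ex,L@ey],-1)
fm=(P[...,2]>22)&(P[...,2]<38)&(abs(J[...,1]-35)<20)&(J[...,0]<-62)&(J[...,0]>-130)
Q=J[fm]; print("fence x",np.percentile(Q[:,0],[1,99]).round(1),"y",np.percentile(Q[:,1],[1,50,99]).round(1),rect(P[fm][:,:2]))
fm=(P[...,2]>64)&(P[...,2]<84)&(abs(J[...,1])<40)&(abs(J[...,0])<70)
Q=J[fm]; print("tin/lid top x",np.percentile(Q[:,0],[.5,99.5]).round(1),"y",np.percentile(Q[:,1],[.5,50,99.5]).round(1),"z",np.percentile(P[fm][:,2],[5,50,95]).round(1))
E
python3 f.py; python3 -c "
import cv2; cv2.imwrite('pics/fin2.png',cv2.resize(cv2.imread('pics/fin.png')[60:340,160:400],None,fx=2,fy=2))"
```

```text
push ex 8.4 ey 4.6 Fz 2.3 [518.2 -50.6  41. ] [-179.88   -0.19   68.42] [1.67 0.3  0.29] 20.35
fence x [-99.1 -62.3] y [27.2 34.6 43. ] (array([581.3,  13.2]), array([37.8, 16.7]), 68.1)
tin/lid top x [-59.4  25.7] y [-34.6   0.7  35.8] z [72.4 76.7 78.1]
```

View pics/fin2.png

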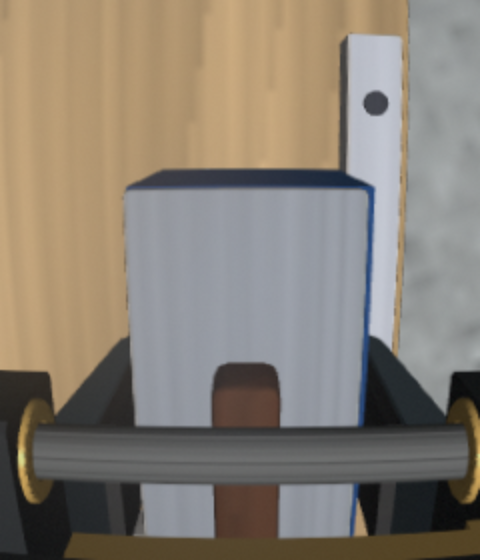

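The tin's long side is flush with the long fence (face at 27 mm, edge at about (345,150) in the crop), and the end is seated. Only the end push needs trimming.

>>> {"name": "move_arm", "arguments": {
  "plan": [
    [[0.05,0.06,0],0,1],
    [[0,0,0],0,1],
    [[0,0,0],0,1]
  ]
}}

```text
time_s: 20.65
ee_pos: [518.2, -50.6, 40.9]
ee_rot: [-179.8, -0.1, 68.4]
force: [-1.7, 7.5, 2.2]
gripper_width: 53.5
gripper_force: 35.0
```

```bash
python3 f.py
```

```text
push ex 6.3 ey 4.6 Fz 2.2 [518.2 -50.6  40.9] [-1.7985e+02 -1.2000e-01  6.8440e+01] [1.17 0.47 0.26] 20.95
fence x [-99.2 -62.4] y [27.2 34.6 42.9] (array([581.4,  13.3]), array([38.1, 16.9]), 68.1)
tin/lid top x [-59.5  25.6] y [-34.6   0.7  35.8] z [72.3 76.6 77.9]
```

>>> {"name": "move_arm", "arguments": {
  "plan": [
    [[0.04,0.01,0],0,1],
    [[0,0,0],0,1],
    [[0,0,0],0,1],
    [[0,0,0],0,1]
  ]
}}

```text
time_s: 21.35
ee_pos: [518.2, -50.6, 40.9]
ee_rot: [-179.8, -0.1, 68.4]
force: [-2.8, 6.6, 2.9]
gripper_width: 53.7
gripper_force: 35.0
```

```bash
python3 f.py
```

```text
push ex 5.6 ey 5.5 Fz 3.6 [518.2 -50.6  40.9] [-1.7981e+02 -1.0000e-01  6.8440e+01] [1.   0.64 0.21] 21.65
fence x [-99.1 -62.4] y [27.2 34.6 43. ] (array([581.4,  13.4]), array([37.9, 16.8]), 68.5)
tin/lid top x [-59.5  25.6] y [-34.6   0.7  35.8] z [72.3 76.6 77.9]
```

```bash
python3 -c "
from workcell import env
print(env.job_done())"
```

```text
the job is handed in; nothing more can be done
None
```

I put the steel lid on the tin, pressed the closed tin into the jig corner, and handed the job in at about 22 s with the arm still holding it at about 5.5 N against each fence; no verdict came back.

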